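# Move the lens tubes to the other rack in reverse order

## Robot

A 6-joint arm with a two-finger parallel gripper is mounted at the origin on a cart in front of the work surface, level with it; the furniture and walls round the work are solid. World frame = base frame: x ahead of the robot, y to its left, z up, the work surface at z = 0. Lengths are in mm, angles in rad, forces in N, time in s.
With the tool pointing down it reaches from about 150 to 775 mm from the base axis. Payload 6.1 kg.
Tool frame: the origin (TCP) lies at the very end of the fingers, on their centre line; the grasp point (between the pads) lies 19 mm behind it; z points along the fingers, y is the line along which they close (so a half turn about z gives the same grasp; the last joint's range is limited). The gripper opens to 85 mm and grips with 20 to 120 N. Pads are 22 mm wide; open, the fingers measure 114 mm over their backs; the gripper's body (76 mm by 85 mm) begins 54 mm behind the grasp point. The pads swing forward as they close: fully open they stand 13 mm farther back than shut.
Start: joints at [1.146, 0.126, -0.04, 1.405, 0, 1.571], TCP at [216.364, 478.325, 203.695] pointing down, gripper open.
Joint ranges: [-2.72, 2.72], [-0.95, 1.95], [-1.27, 1.35], [-1.78, 2.02], [-1.46, 1.47], [-3.14, 3.14]. Speed limits (rad/s): [2.39, 2.39, 3.01, 3.14, 3.14, 3.14].

## Interface

Orientations are given as [roll, pitch, yaw] about the fixed x, y, z axes, in that order (R = Rz(yaw) Ry(pitch) Rx(roll)).
In Python, from plant import env gives the robot as it stands.
- The arm moves only by the tool drive_tool, never from a script. Its argument "targets" is a list that holds one entry, the list of rows, each a list of 7 numbers: the shift along the world's x, y, z in mm, then the turn, a rotation vector about the world's x, y, z in rad, then the closure in counts, from 0 (fully open) to 255 (shut). In form: [[[dx, dy, dz, wx, wy, wz, jaw], ...]]. A call has 1 to 20 rows; each row is the pose to reach, as a shift and turn from the pose commanded when the call began; what a row does not reach only later rows make up. A row lasts 1/10 s, in which the tool goes at most 50 mm and 8.59 degrees, less where a joint would pass 70% of its speed; a pose out of reach is approached as far as the arm can. A call with a gripper value outside its range is refused whole. The fingers move at their own pace and stop on an object; "newtons" is the grip in N (left out, the last holds). Time passes only in rows, so rows that repeat a pose let the fingers close. It gives the time, the measured TCP pose, the force, the opening and the grip force at its end, in the units of the state.
- env.read_state(): the state, without advancing time (a new reading comes with each control period).
- env.capture(name): name is "side" or "top" or "wrist"; returns the picture (400x640x3 uint8, blue, green, red); there is no depth.
- env.camera_params(name): a dict with "mtx" (3x3 intrinsics, pixels), "dist" ([k1, k2, p1, p2, k3] as OpenCV has them; the pictures are not rectified), "cam_to_world" (4x4, takes a point from camera to world coordinates). Camera axes: x right, y down, z forward; pixel columns grow to the right and rows downward; lengths in mm; the calibration is good to about 2 mm. A picture is of the moment at which its call begins: read the wrist's pose just before it. camera_params takes no time and is no camera call; for the wrist camera it gives the pose at the moment of the call.
- env.job_done(): hands the job in; it is judged then, once.
The state is a dict: "clock": time; "q": joint angles; "joint_velocities": joint speeds; "tau": joint torques, N m; "position": TCP position; "tool_rot": TCP orientation; "wrist_force": force on the tool from outside, world axes, zero at the start; "ft_torque": the same for the moment, N m; "gripper_width": finger opening in mm; "grip_force": force on a finger pad.
Only numpy, scipy, OpenCV 4.12 (cv2) and the standard library are available. Lean on these libraries where they do the work, as an engineer would, in place of code of your own. Each camera call takes 0.05 s, during which the arm holds its last target. There are 200 camera calls.

## Task

Move the four capped lens tubes from the full rack to the empty rack, in reverse order, so that the last one made is assembled first: the tube standing next to the white block on the old rack goes on the post farthest from the white block on the new rack, the second goes on the second farthest, and so on. Set each tube upright over its post, right down on the rack's base, and do not tip any over on the way.

Things in the scene. Friction and masses are not known exactly. Their poses are not given: they have to be found in the camera images.
- red_center (a point): centre, half-way up, of the red-capped tube: loose upright black lens tube, 52 mm across, 80 mm tall (72 mm straight wall, then a fixed red cap 50 mm across), about 70 g, z up its axis. Grasp the wall across the row: the gap to the next tube is about 14 mm. Its foot has an open 37 mm bore that goes over the rack's post; seated in either rack, this point is 52 mm above the bench.
- yellow_center (a point): centre, half-way up, of the yellow-capped tube: loose upright black lens tube, 52 mm across, 80 mm tall (72 mm straight wall, then a fixed yellow cap 50 mm across), about 70 g, z up its axis. Grasp the wall across the row: the gap to the next tube is about 14 mm. Its foot has an open 37 mm bore that goes over the rack's post; seated in either rack, this point is 52 mm above the bench.
- green_center (a point): centre, half-way up, of the green-capped tube: loose upright black lens tube, 52 mm across, 80 mm tall (72 mm straight wall, then a fixed green cap 50 mm across), about 70 g, z up its axis. Grasp the wall across the row: the gap to the next tube is about 14 mm. Its foot has an open 37 mm bore that goes over the rack's post; seated in either rack, this point is 52 mm above the bench.
- blue_center (a point): centre, half-way up, of the blue-capped tube: loose upright black lens tube, 52 mm across, 80 mm tall (72 mm straight wall, then a fixed blue cap 50 mm across), about 70 g, z up its axis. Grasp the wall across the row: the gap to the next tube is about 14 mm. Its foot has an open 37 mm bore that goes over the rack's post; seated in either rack, this point is 52 mm above the bench.
- tag_red: flat red tag, 10 x 30 x 3 mm, fixed on the full rack at the foot of the post where the red-capped tube starts; it marks that tube's old place. Origin: centre of its underside, 12 mm above the bench; the post's axis is 36.5 mm away along the tag's +x. Tag y runs along the row, x across it.
- tag_yellow: flat yellow tag, 10 x 30 x 3 mm, fixed on the full rack at the foot of the post where the yellow-capped tube starts; it marks that tube's old place. Origin: centre of its underside, 12 mm above the bench; the post's axis is 36.5 mm away along the tag's +x. Tag y runs along the row, x across it.
- tag_green: flat green tag, 10 x 30 x 3 mm, fixed on the full rack at the foot of the post where the green-capped tube starts; it marks that tube's old place. Origin: centre of its underside, 12 mm above the bench; the post's axis is 36.5 mm away along the tag's +x. Tag y runs along the row, x across it.
- tag_blue: flat blue tag, 10 x 30 x 3 mm, fixed on the full rack at the foot of the post where the blue-capped tube starts; it marks that tube's old place. Origin: centre of its underside, 12 mm above the bench; the post's axis is 36.5 mm away along the tag's +x. Tag y runs along the row, x across it.
- white_block: white end block, 54 x 14 x 18 mm, fixed on one end of the full rack, either end (the other has a dark one). Origin: centre of its underside, on the line of the row; the post axes are 38, 104, 170 and 236 mm from it. Apart from the ends, the full rack has the shape and size of the empty one.
- target_rack: empty rack: fixed dark steel plate 88 x 292 x 12 mm with four steel posts (20 mm thick, 21 mm above the plate, tapered tips); white block at its +y end, dark one at its -y end, tops 30 mm above the bench. Origin: centre of its underside, on the bench; y along the row to the white block, z up. Posts at x = 0, y = 99, 33, -33, -99 mm. A seated tube's foot is on the plate.

How it is judged (in metres and radians):
At the end, for the whole second after the job is handed in: All four tubes, in reverse order counted from the white blocks, stand released and at rest on the target rack: upright within 0.1 rad, each axis within 11 mm of its own post's along the rack's x and along its y, foot within 6 mm of the base plate (((horizontal distance between tag_red and white_block between 0.03 and 0.08 m and y of red_center in the frame of target_rack between -0.11 and -0.088 m) or (horizontal distance between tag_red and white_block between 0.08 and 0.14 m and y of red_center in the frame of target_rack between -0.044 and -0.022 m) or (horizontal distance between tag_red and white_block between 0.14 and 0.205 m and y of red_center in the frame of target_rack between 0.022 and 0.044 m) or (horizontal distance between tag_red and white_block between 0.205 and 0.27 m and y of red_center in the frame of target_rack between 0.088 and 0.11 m)) and x of red_center in the frame of target_rack between -0.011 and 0.011 m and z of red_center in the frame of target_rack between 0.046 and 0.058 m and angle between each of red_center, yellow_center, green_center, blue_center's own z axis and vertical below 0.1 rad and linear speed of each of tube_red, tube_yellow, tube_green, tube_blue below 0.02 m/s and ((horizontal distance between tag_yellow and white_block between 0.03 and 0.08 m and y of yellow_center in the frame of target_rack between -0.11 and -0.088 m) or (horizontal distance between tag_yellow and white_block between 0.08 and 0.14 m and y of yellow_center in the frame of target_rack between -0.044 and -0.022 m) or (horizontal distance between tag_yellow and white_block between 0.14 and 0.205 m and y of yellow_center in the frame of target_rack between 0.022 and 0.044 m) or (horizontal distance between tag_yellow and white_block between 0.205 and 0.27 m and y of yellow_center in the frame of target_rack between 0.088 and 0.11 m)) and x of yellow_center in the frame of target_rack between -0.011 and 0.011 m and z of yellow_center in the frame of target_rack between 0.046 and 0.058 m and ((horizontal distance between tag_green and white_block between 0.03 and 0.08 m and y of green_center in the frame of target_rack between -0.11 and -0.088 m) or (horizontal distance between tag_green and white_block between 0.08 and 0.14 m and y of green_center in the frame of target_rack between -0.044 and -0.022 m) or (horizontal distance between tag_green and white_block between 0.14 and 0.205 m and y of green_center in the frame of target_rack between 0.022 and 0.044 m) or (horizontal distance between tag_green and white_block between 0.205 and 0.27 m and y of green_center in the frame of target_rack between 0.088 and 0.11 m)) and x of green_center in the frame of target_rack between -0.011 and 0.011 m and z of green_center in the frame of target_rack between 0.046 and 0.058 m and ((horizontal distance between tag_blue and white_block between 0.03 and 0.08 m and y of blue_center in the frame of target_rack between -0.11 and -0.088 m) or (horizontal distance between tag_blue and white_block between 0.08 and 0.14 m and y of blue_center in the frame of target_rack between -0.044 and -0.022 m) or (horizontal distance between tag_blue and white_block between 0.14 and 0.205 m and y of blue_center in the frame of target_rack between 0.022 and 0.044 m) or (horizontal distance between tag_blue and white_block between 0.205 and 0.27 m and y of blue_center in the frame of target_rack between 0.088 and 0.11 m)) and x of blue_center in the frame of target_rack between -0.011 and 0.011 m and z of blue_center in the frame of target_rack between 0.046 and 0.058 m); the robot touches nothing.
It fails at once if a tube is tipped over (angle between any of red_center, yellow_center, green_center, blue_center's own z axis and vertical above 0.7 rad).
It also fails if it takes over 104 s, if anything falls off the work surface, if the arm or the gripper's body presses on something with over 40 N, if the wrist force passes 120 N, or if a joint passes its speed limit or range.

## Working session

There is one attempt and no reset: what is moved stays moved. The work goes in short steps, Python scripts to look and compute and a tool call to move; the robot and the scene stay as the last step left them, time stands still between calls to the robot, and variables do not carry over. Pictures are saved under pics/ and viewed, at most 14 in all, crops included, and the job is handed in when it is done.

Besides the shell and the picture viewer there is one more tool, called after "Request:" as name(argument=value, ...), one argument or row to a line, values as JSON. drive_tool: Moves the arm, as the interface text tells. Its arguments: {"type":"object","properties":{"targets":{"type":"array"},"newtons":{"type":"number"}},"required":["targets"]}

```bash
mkdir -p pics; ls; python3 - <<'E'
from plant import env
import cv2
s=env.read_state(); print(s)
for n in("top","side"):
    cv2.imwrite(f"pics/{n}0.png",env.capture(n)); p=env.camera_params(n); print(n,p)
E
```

```text
pics
{'clock': 0.0, 'q': array([ 1.14602276e+00,  1.26400556e-01, -4.05896812e-02,  1.40539616e+00,
       -4.14153334e-05,  1.57080307e+00]), 'joint_velocities': array([-1.09485995e-03, -6.17541902e-04, -1.11977604e-03,  4.53050838e-04,
       -9.38484411e-05, -1.15548512e-03]), 'tau': array([ 7.60273215e-04, -4.35917115e+01,  3.52922344e+01,  1.72989297e-02,
       -6.97625842e-05, -4.43773146e-06]), 'position': array([216.19075993, 477.9374698 , 202.92610729]), 'tool_rot': array([-3.14000258e+00,  4.14259998e-05,  2.71681241e+00]), 'wrist_force': array([ 0.71990035, -0.31929886,  0.35829147]), 'ft_torque': array([ 0.07854005,  0.00802466, -0.04836596]), 'grip_force': 0.0, 'gripper_width': 85.65016672011923}
top {'mtx': array([[450.33387479,   0.        , 316.57652361],
       [  0.        , 450.33387479, 200.43413502],
       [  0.        ,   0.        ,   1.        ]]), 'dist': array([0.04467269, 0.        , 0.        , 0.        , 0.        ]), 'cam_to_world': array([[-2.59715679e-02, -9.91132252e-01,  1.30316295e-01,
         3.60022009e+02],
       [-9.99660628e-01,  2.54856080e-02, -5.39568627e-03,
        -5.04590569e+01],
       [ 2.02664868e-03, -1.30412204e-01, -9.91457790e-01,
         1.19645732e+03],
       [ 0.00000000e+00,  0.00000000e+00,  0.00000000e+00,
         1.00000000e+00]])}
side {'mtx': array([[520.15817206,   0.        , 324.09422853],
       [  0.        , 520.15817206, 200.13598963],
       [  0.        ,   0.        ,   1.        ]]), 'dist': array([-0.01996283,  0.        ,  0.        ,  0.        ,  0.        ]), 'cam_to_world': array([[ 9.98238479e-01, -3.71153792e-02,  4.62859348e-02,
         4.77889038e+02],
       [-5.80927992e-02, -4.53037135e-01,  8.89596864e-01,
        -1.08526977e+03],
       [-1.20484776e-02, -8.90718700e-01, -4.54395237e-01,
         6.04157020e+02],
       [ 0.00000000e+00,  0.00000000e+00,  0.00000000e+00,
         1.00000000e+00]])}
```

View pics/top0.png

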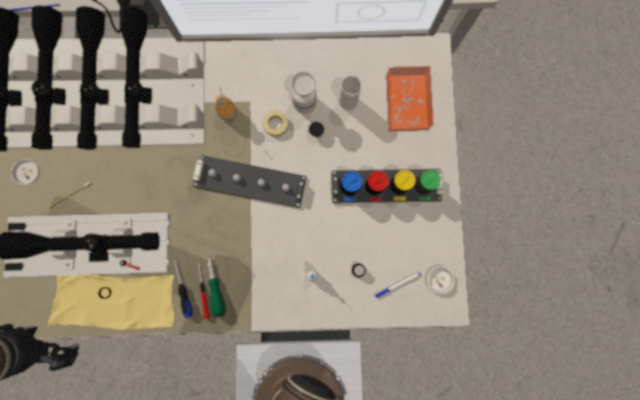

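View pics/side0.png

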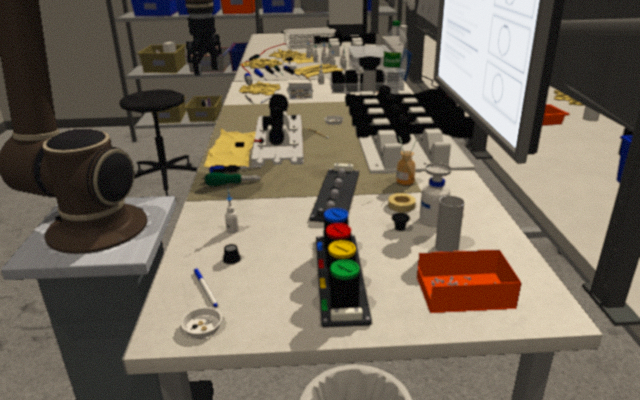

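The top view shows the empty rack at about (195–305, 160–205) with its white block on the left, at (197,170). The full rack is at (333–441, 170–203) with the order blue, red, yellow, green from the left. In the side view the full rack's white block looks to be at the green end (345,313). I'll check that on a crop and measure.

```bash
cat > h.py <<'E'
from plant import env
import numpy as np, cv2
def ray(n,uv,z,P=None):
    p=P or env.camera_params(n)
    q=cv2.undistortPoints(np.array(uv,float).reshape(-1,1,2),p["mtx"],p["dist"])[:,0]
    d=np.c_[q,np.ones(len(q))]@p["cam_to_world"][:3,:3].T; o=p["cam_to_world"][:3,3]
    return o+d*((z-o[2])/d[:,2])[:,None]
def blobs(mask,amin):
    n,l,st,c=cv2.connectedComponentsWithStats(mask.astype(np.uint8))
    return [(c[i],st[i]) for i in range(1,n) if st[i,4]>=amin]
HUE={'red':[(0,8),(172,180)],'yellow':[(20,35)],'green':[(50,85)],'blue':[(100,125)]}
def hmask(im,c,s=120,v=60):
    h=cv2.cvtColor(im,cv2.COLOR_BGR2HSV); m=np.zeros(h.shape[:2],bool)
    for a,b in HUE[c]: m|=(h[...,0]>=a)&(h[...,0]<=b)
    return m&(h[...,1]>s)&(h[...,2]>v)
E
python3 - <<'E'
from h import *
t=cv2.imread("pics/top0.png"); s=cv2.imread("pics/side0.png")
a=cv2.resize(t[150:212,185:450],None,fx=3,fy=3,interpolation=cv2.INTER_CUBIC)
b=cv2.resize(s[160:330,290:390],None,fx=3.3,fy=2.1,interpolation=cv2.INTER_CUBIC)
o=np.zeros((186+360,800,3),np.uint8); o[:186,:795]=a; o[188:188+b.shape[0]-0,:b.shape[1]]=b[:358]
cv2.imwrite("pics/crop.png",o)
for c in HUE:
    m=hmask(t,c); m[:165]=0; m[206:]=0; m[:,:330]=0; m[:,445:]=0
    for ce,st in blobs(m,6): 
        z=92 if st[4]>150 else 15
        print(c,ce.round(1),st,ray("top",[ce],z)[0].round(1))
E
```

```text
red [377.9 180.8] [367 171  23  21 368] [ 550.6 -210.1   92. ]
red [374.6 198.4] [369 196  12   5  50] [ 516.8 -210.5   15. ]
yellow [404.4 179.9] [393 170  24  21 391] [ 551.  -276.1   92. ]
yellow [399.1 198. ] [393 196  13   5  62] [ 516.1 -275.2   15. ]
green [429.5 180.1] [420 171  19  19 271] [ 548.9 -338.1   92. ]
green [424.3 198. ] [419 197  11   3  31] [ 514.5 -341.7   15. ]
blue [351.4 181.5] [341 172  22  20 350] [ 550.5 -144.3   92. ]
blue [349.4 198.9] [344 197  12   5  52] [ 517.1 -143.8   15. ]
```

View pics/crop.png

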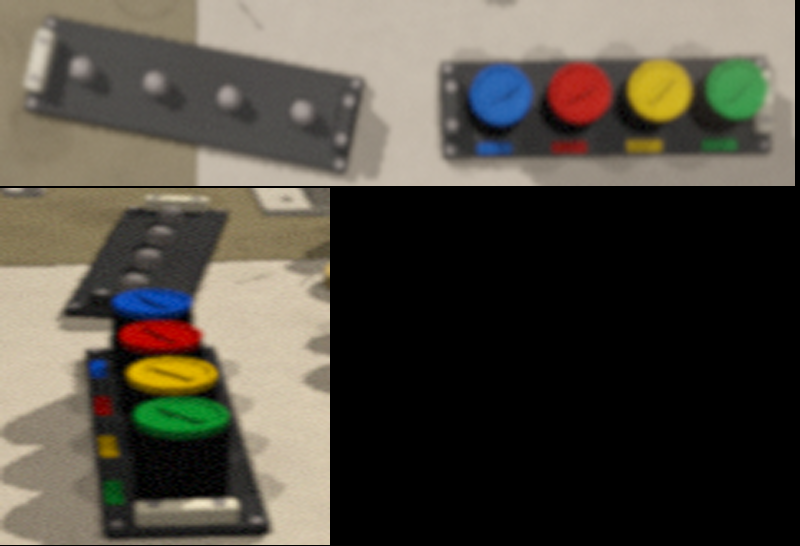

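```bash
python3 - <<'E'
from h import *
t=cv2.imread("pics/top0.png")
g=t.mean(2)
# plate contour: dark region
m=(g<105); m[:150]=0;m[215:]=0;m[:,:188]=0;m[:,315:]=0
for ce,st in blobs(m,500): print("dark",ce.round(1),st)
k=cv2.morphologyEx(m.astype(np.uint8),cv2.MORPH_CLOSE,np.ones((15,15)))
r=cv2.minAreaRect(max(cv2.findContours(k,0,1)[0],key=cv2.contourArea)); print(r)
print(ray("top",cv2.boxPoints(r),12).round(1))
P=[]
for u,v in[(211.7,172.7),(236.7,177.3),(261.3,182.3),(285.7,187.3)]:
    y,x=int(round(v))-5,int(round(u))-5
    w=np.clip(g[y:y+11,x:x+11]-110,0,None); yy,xx=np.mgrid[y:y+11,x:x+11]
    P.append(((w*xx).sum()/w.sum(),(w*yy).sum()/w.sum()))
print(np.round(P,1)); X=ray("top",P,31); print(X.round(1)); print(np.linalg.norm(np.diff(X,axis=0),axis=1))
d=X[0]-X[3]; print("ang",np.arctan2(d[1],d[0]),"centre",X.mean(0))
print(env.camera_params("wrist"))
E
```

```text
dark [249.8 181.9] [ 193  155  113   53 3332]
((249.44235229492188, 181.72491455078125), (109.55919647216797, 34.738277435302734), 11.0035400390625)
[[556.6 271.5  12. ]
 [648.6 254.7  12. ]
 [584.6 -31.8  12. ]
 [493.4 -12.2  12. ]]
[[211.  171.6]
 [235.5 176.5]
 [260.2 181.3]
 [284.9 186.2]]
[[596.5 218.1  31. ]
 [582.1 154.2  31. ]
 [567.6  89.6  31. ]
 [552.9  25.2  31. ]]
[65.50425092 66.17561641 66.00975982]
ang 1.348426347888517 centre [574.75977778 121.76084099  31.        ]
{'mtx': array([[284.51084652,   0.        , 315.58831027],
       [  0.        , 284.51084652, 197.29934692],
       [  0.        ,   0.        ,   1.        ]]), 'dist': array([-0.01950773,  0.        ,  0.        ,  0.        ,  0.        ]), 'cam_to_world': array([[ 4.11645057e-01,  8.76438327e-01,  2.49808339e-01,
         1.52922151e+02],
       [ 9.11342611e-01, -3.95357475e-01, -1.14660856e-01,
         5.06331359e+02],
       [-1.72957452e-03,  2.74860559e-01, -9.61482544e-01,
         3.72007324e+02],
       [ 0.00000000e+00,  0.00000000e+00,  0.00000000e+00,
         1.00000000e+00]])}
```

Request:
drive_tool(
  targets=[
    [[40, -35, 30, 0, 0, -0.13, 0], [80, -70, 50, 0, 0, -0.26, 0], [115, -105, 50, 0, 0, -0.4, 0], [150, -140, 50, 0, 0, -0.53, 0], [185, -170, 50, 0, 0, -0.67, 0], [220, -200, 40, 0, 0, -0.8, 0], [255, -235, 30, 0, 0, -0.93, 0], [290, -270, 20, 0, 0, -1.07, 0], [320, -300, 10, 0, 0, -1.2, 0], [345, -320, 0, 0, 0, -1.3, 0], [354, -328, 0, 0, 0, -1.369, 0], [354, -328, 0, 0, 0, -1.369, 0], [354, -328, 0, 0, 0, -1.369, 0]],
  ],
)

```text
clock: 1.4
position: [570.0, 150.4, 203.4]
tool_rot: [-3.141, 0.0, 1.349]
wrist_force: [-0.4, 0.2, 0.5]
gripper_width: 85.6
grip_force: 0.0
```

```bash
python3 - <<'E'
from h import *
s=env.read_state(); print(s["clock"],s["position"],s["tool_rot"],s["q"])
p=env.camera_params("wrist"); im=env.capture("wrist"); cv2.imwrite("pics/w1.png",im)
import pickle; pickle.dump(p,open("w1.pkl","wb"))
E
```

```text
1.4 [570.00523444 150.39539435 203.37537621] [-3.14059367e+00  1.55510477e-04  1.34913511e+00] [2.57793137e-01 2.50979415e-01 1.12029649e-01 1.43280465e+00
 3.22852255e-04 2.05025060e+00]
```

View pics/w1.png

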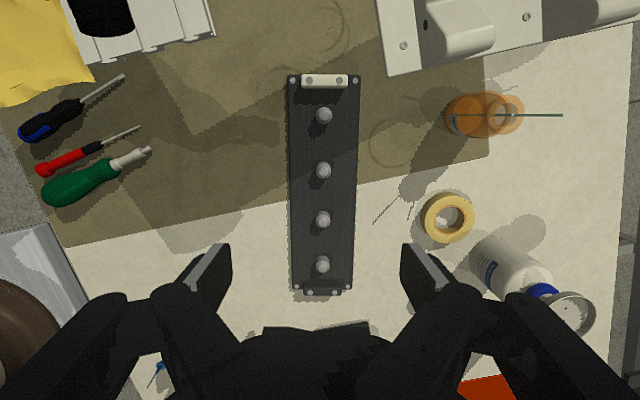

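The wrist view shows the empty rack clearly: white block at the top (324,81), posts at about (323,116), (322,171), (321,220) and (322,266).

```bash
python3 - <<'E'
from h import *
import pickle; p=pickle.load(open("w1.pkl","rb"))
im=cv2.imread("pics/w1.png"); g=im.mean(2)
cv2.imwrite("pics/w1c.png",cv2.resize(im[60:310,270:380],None,fx=2.4,fy=2.4,interpolation=cv2.INTER_CUBIC)) 
w=np.zeros_like(g,bool); w[105:280,308:338]=1
P=np.array([c for c,st in blobs((g>120)&w,30) if print(c.round(1),st) is None])
X=ray("w",P,31,p); print(X.round(1),np.linalg.norm(np.diff(X,axis=0),axis=1)); d=X[0]-X[-1]; print(np.arctan2(d[1],d[0]),X.mean(0))
# long plate edges: dark extents per row at z=12
E=[]
for v in range(110,260,5):
    row=g[v,270:380]<85; i=np.where(row)[0]; E.append(((i[0]+270,v),(i[-1]+270,v)))
E=np.array(E,float); L=ray("w",E[:,0],12,p);R=ray("w",E[:,1],12,p)
for S in(L,R): 
    f=np.polyfit(S[:,1],S[:,0],1); print("edge x at y=121",np.polyval(f,121),"slope",f[0],"res",np.std(S[:,0]-np.polyval(f,S[:,1])))
m=hmask(im,'red',0,0)
w=np.zeros_like(g,bool); w[68:92,295:352]=1
for c,st in blobs((g>150)&w,100): print("white",c,st,ray("w",[c],30,p))
E
```

```text
[326.2 110.9] [322 107  10   9  51]
[324.9 169.4] [319 164  12  12  94]
[323.8 220. ] [319 215  11  12  99]
[323.4 265.8] [319 261  11  11  94]
[[598.5 220.7  31. ]
 [582.6 154.4  31. ]
 [567.5  90.8  31. ]
 [553.1  27.   31. ]] [68.16641946 65.31074668 65.48803613]
1.3409576311392764 [575.43663632 123.2141193   31.        ]
edge x at y=121 519.8124368508103 slope 0.056333458792605644 res 5.944131030129203
edge x at y=121 621.9770852980937 slope 0.3451462696338692 res 6.913530988013516
white [324.02094241  79.07068063] [301  74  47  11 382] [[603.33210928 254.8068567   30.        ]]
```

Request:
drive_tool(
  targets=[
    [[-2, -35, 0, 0, 0, 0.03, 0], [-4, -75, 0, 0, 0, 0.06, 0], [-7, -115, 0, 0, 0, 0.09, 0], [-9, -155, 0, 0, 0, 0.12, 0], [-12, -195, 0, 0, 0, 0.15, 0], [-14, -235, 0, 0, 0, 0.18, 0], [-16, -270, 0, 0, 0, 0.21, 0], [-18, -294, 0, 0, 0, 0.21, 0], [-18, -294, 0, 0, 0, 0.21, 0], [-18, -294, 0, 0, 0, 0.21, 0]],
  ],
  newtons=40,
)

```text
clock: 2.45
position: [552.2, -142.8, 204.2]
tool_rot: [3.141, -0.0, 1.559]
wrist_force: [0.6, 0.1, 0.3]
gripper_width: 85.5
grip_force: 0.0
```

```bash
python3 - <<'E'
from h import *
s=env.read_state(); print(s["clock"],s["position"],s["tool_rot"],s["q"])
p=env.camera_params("wrist"); im=env.capture("wrist"); cv2.imwrite("pics/w2.png",im)
for c in HUE:
    for ce,st in blobs(hmask(im,c),60): print(c,ce.round(1),st,ray("w",[ce],92,p)[0].round(1))
E
```

```text
2.45 [ 552.1997047  -142.81111888  204.18936301] [ 3.14091184e+00 -3.60308002e-04  1.55878178e+00] [-2.53367465e-01  2.12299046e-01  6.48349180e-02  1.42275724e+00
  5.12589168e-04  1.32944368e+00]
red [288.2 221.5] [285 212   8  21 139] [ 523.2 -180.3   92. ]
red [315.3 245.8] [ 293  224   46   44 1563] [ 551.4 -208.6   92. ]
red [462.9 255.3] [423 246  88  37 587] [ 713.5 -222.3   92. ]
red [536.6 273.3] [511 246  50  61 975] [ 801.1 -246.4   92. ]
red [505.5 259.1] [499 252  14  15  68] [ 762.  -227.8   92. ]
red [489.8 261.9] [478 254  22  16  95] [ 744.8 -231.    92. ]
red [488.5 292.2] [478 286  22  15 113] [ 749.8 -269.9   92. ]
yellow [472.6  16.9] [445   0  60  34 777] [692.6   9.6  92. ]
yellow [290.  265.3] [287 256   7  20 131] [ 523.1 -231.8   92. ]
yellow [316.3 297.5] [ 295  277   43   41 1381] [ 551.8 -273.5   92. ]
green [291.  305.4] [288 297   7  17  86] [ 522.3 -283.8   92. ]
green [317.5 327.6] [306 324  24   8 116] [ 552.7 -315.2   92. ]
blue [74.6 84.4] [ 60  79  23  12 125] [327.7 -41.4  92. ]
blue [312.1 186.5] [ 283  162   56   50 1974] [ 548.9 -142.6   92. ]
blue [115.7 227.6] [105 215  23  27 238] [ 338.  -185.3   92. ]
```

View pics/w2.png

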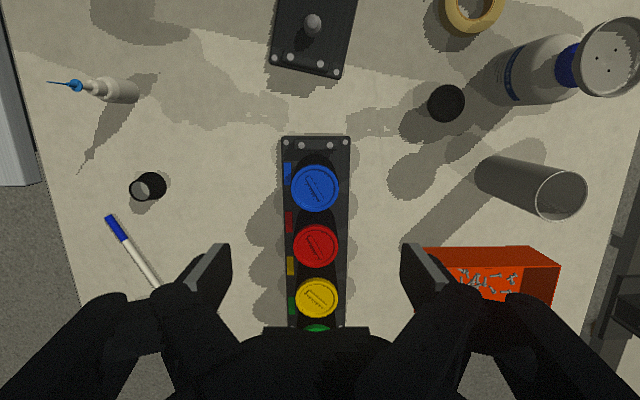

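The wrist view shows blue (315,188), red (315,246) and yellow (316,297) in line under the tool, within 2 mm of the top-view estimate. Descending on blue and gripping.

Request:
drive_tool(
  targets=[
    [[0, 0, -30, 0, 0, 0, 0], [0, 0, -65, 0, 0, 0, 0], [0, 0, -100, 0, 0, 0, 0], [0, 0, -130, 0, 0, 0, 0], [0, 0, -150, 0, 0, 0, 0], [0, 0, -163, 0, 0, 0, 0], [0, 0, -163, 0, 0, 0, 0], [0, 0, -163, 0, 0, 0, 255], [0, 0, -163, 0, 0, 0, 255], [0, 0, -163, 0, 0, 0, 255], [0, 0, -163, 0, 0, 0, 255], [0, 0, -163, 0, 0, 0, 255], [0, 0, -163, 0, 0, 0, 255], [0, 0, -163, 0, 0, 0, 255], [0, 0, -163, 0, 0, 0, 255]],
  ],
  newtons=40,
)

```text
clock: 4.0
position: [553.4, -144.0, 42.3]
tool_rot: [3.139, 0.0, 1.558]
wrist_force: [-0.6, 1.5, 5.7]
gripper_width: 49.9
grip_force: 40.7
```

Request:
drive_tool(
  targets=[
    [[0, 0, 15, 0, 0, 0, 255], [0, 0, 35, 0, 0, 0, 255], [0, 0, 60, 0, 0, 0, 255], [0, 0, 85, 0, 0, 0, 255], [0, 0, 105, 0, 0, 0, 255], [0, 0, 110, 0, 0, 0, 255], [0, 0, 110, 0, 0, 0, 255]],
  ],
)

```text
clock: 4.7
position: [552.9, -143.9, 151.3]
tool_rot: [3.14, 0.0, 1.558]
wrist_force: [-0.2, -0.6, -1.2]
gripper_width: 49.9
grip_force: 41.6
```

```bash
python3 - <<'E'
from h import *
cv2.imwrite("pics/w3.png",env.capture("wrist")[100:,150:500])
im=env.capture("side");cv2.imwrite("pics/s3.png",cv2.resize(im[120:330,250:420],None,fx=2.8,fy=2.8,interpolation=cv2.INTER_CUBIC))
E
```

```text
(no output)
```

View pics/s3.png

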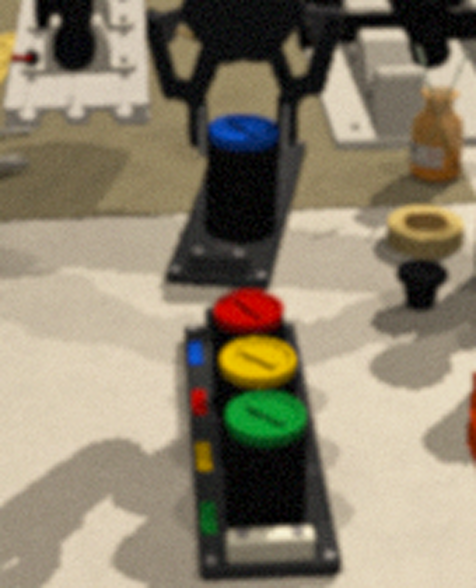

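Blue is lifted and upright at (243,180) in the crop. The fingers are hard to tell from the dark rack behind, so I'll check the grip in the wrist view.

View pics/w3.png

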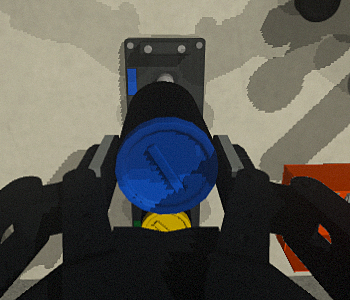

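Request:
drive_tool(
  targets=[
    [[2, 15, 0, 0, 0, -0.01, 255], [5, 45, 0, 0, 0, -0.03, 255], [9, 80, 0, 0, 0, -0.05, 255], [13, 115, 0, 0, 0, -0.07, 255], [17, 150, 0, 0, 0, -0.09, 255], [21, 185, 0, 0, 0, -0.11, 255], [25, 220, 0, 0, 0, -0.13, 255], [30, 255, 0, 0, 0, -0.15, 255], [34, 290, 0, 0, 0, -0.17, 255], [38, 320, 0, 0, 0, -0.19, 255], [41, 345, 0, 0, 0, -0.21, 255], [42, 358, 0, 0, 0, -0.21, 255], [42, 362, 0, 0, 0, -0.21, 255], [42, 362, 0, 0, 0, -0.21, 255], [42, 362, 0, 0, 0, -0.21, 255]],
  ],
)

```text
clock: 6.3
position: [594.2, 217.2, 150.5]
tool_rot: [-3.141, 0.001, 1.347]
wrist_force: [0.6, -0.8, -0.2]
gripper_width: 49.6
grip_force: 41.6
```

Request:
drive_tool(
  targets=[
    [[0, 0, -20, 0, 0, 0, 255], [0, 0, -45, 0, 0, 0, 255], [0, 0, -65, 0, 0, 0, 255], [0, 0, -75, 0, 0, 0, 255], [0, 0, -83, 0, 0, 0, 255], [0, 0, -90, 0, 0, 0, 255], [0, 0, -97, 0, 0, 0, 255], [0, 0, -103, 0, 0, 0, 255], [0, 0, -107, 0, 0, 0, 255], [0, 0, -109, 0, 0, 0, 255], [0, 0, -109, 0, 0, 0, 255]],
  ],
)

```text
clock: 7.4
position: [594.5, 218.7, 42.6]
tool_rot: [3.141, -0.001, 1.348]
wrist_force: [-1.3, 0.4, 3.5]
gripper_width: 50.0
grip_force: 41.9
```

Request:
drive_tool(
  targets=[
    [[0, 0, 0, 0, 0, 0, 0], [0, 0, 0, 0, 0, 0, 0], [0, 0, 0, 0, 0, 0, 0], [0, 0, 0, 0, 0, 0, 0], [0, 0, 0, 0, 0, 0, 0], [0, 0, 20, 0, 0, 0, 0], [0, 0, 55, 0, 0, 0, 0], [0, 0, 95, 0, 0, 0, 0], [0, 0, 125, 0, 0, 0, 0], [0, 0, 140, 0, 0, 0, 0], [0, 0, 140, 0, 0, 0, 0], [0, 0, 140, 0, 0, 0, 0]],
  ],
)

```text
clock: 8.6
position: [594.4, 218.3, 181.1]
tool_rot: [-3.141, 0.0, 1.348]
wrist_force: [0.5, -0.3, -0.1]
gripper_width: 85.0
grip_force: 0.0
```

```bash
python3 - <<'E'
from h import *
im=env.capture("side");cv2.imwrite("pics/s4.png",cv2.resize(im[120:330,250:420],None,fx=2.8,fy=2.8,interpolation=cv2.INTER_CUBIC))
p=env.camera_params("wrist"); w=env.capture("wrist"); cv2.imwrite("pics/w4.png",w)
for ce,st in blobs(hmask(w,'blue'),500): print(ce,st,ray("w",[ce],92,p))
E
```

```text
[313.57348013 192.14648157] [ 288  167   52   51 2089] [[592.34960079 218.99628035  92.        ]]
```

View pics/w4.png

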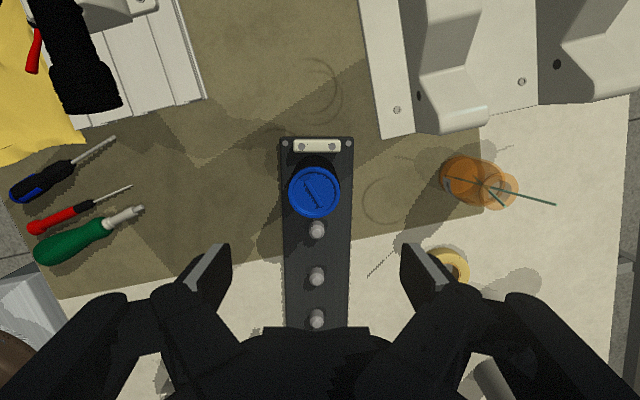

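Blue stands upright on its post at (314,192), about 3 mm or less from the intended spot. Next, red.

Request:
drive_tool(
  targets=[
    [[-2, -20, 0, 0, 0, 0.01, 0], [-6, -60, 0, 0, 0, 0.03, 0], [-10, -105, 0, 0, 0, 0.05, 0], [-15, -150, 0, 0, 0, 0.07, 0], [-19, -195, 0, 0, 0, 0.09, 0], [-23, -240, 0, 0, 0, 0.11, 0], [-27, -285, 0, 0, 0, 0.13, 0], [-32, -330, 0, 0, 0, 0.15, 0], [-36, -370, 0, 0, 0, 0.17, 0], [-40, -405, 0, 0, 0, 0.19, 0], [-42, -422, 0, 0, 0, 0.21, 0], [-42, -428, 0, 0, 0, 0.21, 0], [-42, -428, 0, 0, 0, 0.21, 0], [-42, -428, -25, 0, 0, 0.21, 0], [-42, -428, -60, 0, 0, 0.21, 0], [-42, -428, -95, 0, 0, 0.21, 0], [-42, -428, -125, 0, 0, 0.21, 0], [-42, -428, -140, 0, 0, 0.21, 0], [-42, -428, -145, 0, 0, 0.21, 0], [-42, -428, -145, 0, 0, 0.21, 0]],
  ],
)

```text
clock: 10.7
position: [552.1, -208.4, 36.1]
tool_rot: [-3.14, -0.001, 1.559]
wrist_force: [0.1, -0.5, 0.5]
gripper_width: 85.3
grip_force: 0.0
```

Request:
drive_tool(
  targets=[
    [[0, 0, 0, 0, 0, 0, 255], [0, 0, 0, 0, 0, 0, 255], [0, 0, 0, 0, 0, 0, 255], [0, 0, 0, 0, 0, 0, 255], [0, 0, 0, 0, 0, 0, 255], [0, 0, 0, 0, 0, 0, 255], [0, 0, 0, 0, 0, 0, 255], [0, 0, 0, 0, 0, 0, 255]],
  ],
)

```text
clock: 11.5
position: [553.4, -210.0, 38.1]
tool_rot: [3.139, 0.001, 1.558]
wrist_force: [-0.5, 1.5, 5.9]
gripper_width: 50.5
grip_force: 40.9
```

Request:
drive_tool(
  targets=[
    [[0, 0, 15, 0, 0, 0, 255], [0, 0, 35, 0, 0, 0, 255], [0, 0, 60, 0, 0, 0, 255], [0, 0, 85, 0, 0, 0, 255], [0, 0, 105, 0, 0, 0, 255], [0, 0, 110, 0, 0, 0, 255], [1, 15, 110, 0, 0, -0.01, 255], [3, 45, 110, 0, 0, -0.03, 255], [6, 80, 110, 0, 0, -0.05, 255], [9, 115, 110, 0, 0, -0.07, 255], [12, 150, 110, 0, 0, -0.09, 255], [15, 190, 110, 0, 0, -0.11, 255], [18, 230, 110, 0, 0, -0.13, 255], [21, 270, 110, 0, 0, -0.15, 255], [24, 305, 110, 0, 0, -0.17, 255], [26, 335, 110, 0, 0, -0.19, 255], [28, 354, 110, 0, 0, -0.21, 255], [28, 363, 110, 0, 0, -0.21, 255], [28, 363, 110, 0, 0, -0.21, 255], [28, 363, 110, 0, 0, -0.21, 255]],
  ],
)

```text
clock: 13.5
position: [580.1, 152.6, 146.2]
tool_rot: [-3.141, 0.001, 1.348]
wrist_force: [0.5, -0.3, -0.9]
gripper_width: 50.2
grip_force: 41.7
```

Request:
drive_tool(
  targets=[
    [[0, 0, -20, 0, 0, 0, 255], [0, 0, -45, 0, 0, 0, 255], [0, 0, -65, 0, 0, 0, 255], [0, 0, -75, 0, 0, 0, 255], [0, 0, -83, 0, 0, 0, 255], [0, 0, -90, 0, 0, 0, 255], [0, 0, -97, 0, 0, 0, 255], [0, 0, -103, 0, 0, 0, 255], [0, 0, -107, 0, 0, 0, 255], [0, 0, -109, 0, 0, 0, 255], [0, 0, -109, 0, 0, 0, 255]],
  ],
)

```text
clock: 14.6
position: [580.5, 153.5, 38.3]
tool_rot: [3.141, -0.0, 1.348]
wrist_force: [-0.8, -0.3, 1.3]
gripper_width: 50.4
grip_force: 42.0
```

Request:
drive_tool(
  targets=[
    [[0, 0, 0, 0, 0, 0, 0], [0, 0, 0, 0, 0, 0, 0], [0, 0, 0, 0, 0, 0, 0], [0, 0, 0, 0, 0, 0, 0], [0, 0, 0, 0, 0, 0, 0], [0, 0, 20, 0, 0, 0, 0], [0, 0, 55, 0, 0, 0, 0], [0, 0, 95, 0, 0, 0, 0], [0, 0, 130, 0, 0, 0, 0], [0, 0, 144, 0, 0, 0, 0], [0, 0, 144, 0, 0, 0, 0]],
  ],
)

```text
clock: 15.7
position: [581.7, 153.7, 184.5]
tool_rot: [3.137, -0.002, 1.348]
wrist_force: [-0.1, -0.5, 0.1]
gripper_width: 85.9
grip_force: 0.0
```

Request:
drive_tool(
  targets=[
    [[-1, -20, 0, 0, 0, 0.01, 0], [-4, -60, 0, 0, 0, 0.03, 0], [-7, -105, 0, 0, 0, 0.05, 0], [-10, -150, 0, 0, 0, 0.07, 0], [-13, -195, 0, 0, 0, 0.09, 0], [-16, -240, 0, 0, 0, 0.11, 0], [-19, -285, 0, 0, 0, 0.13, 0], [-22, -330, 0, 0, 0, 0.15, 0], [-25, -370, 0, 0, 0, 0.17, 0], [-28, -405, 0, 0, 0, 0.19, 0], [-29, -422, 0, 0, 0, 0.21, 0], [-29, -428, 0, 0, 0, 0.21, 0], [-29, -428, 0, 0, 0, 0.21, 0], [-29, -428, -25, 0, 0, 0.21, 0], [-29, -428, -60, 0, 0, 0.21, 0], [-29, -428, -95, 0, 0, 0.21, 0], [-29, -428, -125, 0, 0, 0.21, 0], [-29, -428, -140, 0, 0, 0.21, 0], [-29, -428, -145, 0, 0, 0.21, 0], [-29, -428, -145, 0, 0, 0.21, 0]],
  ],
)

```text
clock: 17.7
position: [551.1, -273.3, 36.1]
tool_rot: [-3.14, -0.001, 1.559]
wrist_force: [0.1, -0.5, -0.2]
gripper_width: 85.5
grip_force: 0.0
```

Request:
drive_tool(
  targets=[
    [[0, 0, 0, 0, 0, 0, 255], [0, 0, 0, 0, 0, 0, 255], [0, 0, 0, 0, 0, 0, 255], [0, 0, 0, 0, 0, 0, 255], [0, 0, 0, 0, 0, 0, 255], [0, 0, 0, 0, 0, 0, 255], [0, 0, 0, 0, 0, 0, 255], [0, 0, 0, 0, 0, 0, 255]],
  ],
)

```text
clock: 18.5
position: [552.2, -275.1, 38.2]
tool_rot: [3.139, 0.001, 1.558]
wrist_force: [-0.8, 0.6, 5.8]
gripper_width: 50.3
grip_force: 40.9
```

Request:
drive_tool(
  targets=[
    [[0, 0, 15, 0, 0, 0, 255], [0, 0, 35, 0, 0, 0, 255], [0, 0, 60, 0, 0, 0, 255], [0, 0, 85, 0, 0, 0, 255], [0, 0, 105, 0, 0, 0, 255], [0, 0, 110, 0, 0, 0, 255], [1, 15, 110, 0, 0, -0.01, 255], [2, 45, 110, 0, 0, -0.03, 255], [3, 80, 110, 0, 0, -0.05, 255], [5, 115, 110, 0, 0, -0.07, 255], [6, 150, 110, 0, 0, -0.09, 255], [8, 190, 110, 0, 0, -0.11, 255], [9, 230, 110, 0, 0, -0.13, 255], [11, 270, 110, 0, 0, -0.15, 255], [12, 305, 110, 0, 0, -0.17, 255], [13, 335, 110, 0, 0, -0.19, 255], [14, 355, 110, 0, 0, -0.21, 255], [14, 364, 110, 0, 0, -0.21, 255], [14, 364, 110, 0, 0, -0.21, 255], [14, 364, 110, 0, 0, -0.21, 255]],
  ],
)

```text
clock: 20.5
position: [565.2, 88.6, 146.2]
tool_rot: [-3.141, 0.001, 1.348]
wrist_force: [-0.5, 0.5, -0.9]
gripper_width: 50.0
grip_force: 41.6
```

Request:
drive_tool(
  targets=[
    [[0, 0, -20, 0, 0, 0, 255], [0, 0, -45, 0, 0, 0, 255], [0, 0, -65, 0, 0, 0, 255], [0, 0, -75, 0, 0, 0, 255], [0, 0, -83, 0, 0, 0, 255], [0, 0, -90, 0, 0, 0, 255], [0, 0, -97, 0, 0, 0, 255], [0, 0, -103, 0, 0, 0, 255], [0, 0, -107, 0, 0, 0, 255], [0, 0, -109, 0, 0, 0, 255], [0, 0, -109, 0, 0, 0, 255]],
  ],
)

```text
clock: 21.6
position: [565.5, 89.5, 38.3]
tool_rot: [3.141, -0.0, 1.348]
wrist_force: [-1.8, -0.0, 2.2]
gripper_width: 50.0
grip_force: 41.9
```

Request:
drive_tool(
  targets=[
    [[0, 0, 0, 0, 0, 0, 0], [0, 0, 0, 0, 0, 0, 0], [0, 0, 0, 0, 0, 0, 0], [0, 0, 0, 0, 0, 0, 0], [0, 0, 0, 0, 0, 0, 0], [0, 0, 20, 0, 0, 0, 0], [0, 0, 55, 0, 0, 0, 0], [0, 0, 95, 0, 0, 0, 0], [0, 0, 130, 0, 0, 0, 0], [0, 0, 144, 0, 0, 0, 0], [0, 0, 144, 0, 0, 0, 0]],
  ],
)

```text
clock: 22.7
position: [566.8, 89.5, 184.4]
tool_rot: [3.137, -0.002, 1.348]
wrist_force: [0.8, 0.5, -0.0]
gripper_width: 85.4
grip_force: 0.0
```

Request:
drive_tool(
  targets=[
    [[-1, -20, 0, 0, 0, 0.01, 0], [-2, -60, 0, 0, 0, 0.03, 0], [-3, -105, 0, 0, 0, 0.05, 0], [-5, -150, 0, 0, 0, 0.07, 0], [-6, -195, 0, 0, 0, 0.09, 0], [-8, -240, 0, 0, 0, 0.11, 0], [-9, -285, 0, 0, 0, 0.13, 0], [-11, -330, 0, 0, 0, 0.15, 0], [-12, -370, 0, 0, 0, 0.17, 0], [-13, -405, 0, 0, 0, 0.19, 0], [-14, -424, 0, 0, 0, 0.21, 0], [-14, -430, 0, 0, 0, 0.21, 0], [-14, -430, 0, 0, 0, 0.21, 0], [-14, -430, -25, 0, 0, 0.21, 0], [-14, -430, -60, 0, 0, 0.21, 0], [-14, -430, -95, 0, 0, 0.21, 0], [-14, -430, -125, 0, 0, 0.21, 0], [-14, -430, -140, 0, 0, 0.21, 0], [-14, -430, -145, 0, 0, 0.21, 0], [-14, -430, -145, 0, 0, 0.21, 0]],
  ],
)

```text
clock: 24.7
position: [551.2, -339.2, 36.2]
tool_rot: [-3.141, -0.001, 1.559]
wrist_force: [0.5, 0.2, 0.3]
gripper_width: 85.6
grip_force: 0.0
```

Request:
drive_tool(
  targets=[
    [[0, 0, 0, 0, 0, 0, 255], [0, 0, 0, 0, 0, 0, 255], [0, 0, 0, 0, 0, 0, 255], [0, 0, 0, 0, 0, 0, 255], [0, 0, 0, 0, 0, 0, 255], [0, 0, 0, 0, 0, 0, 255], [0, 0, 0, 0, 0, 0, 255], [0, 0, 0, 0, 0, 0, 255]],
  ],
)

```text
clock: 25.5
position: [552.3, -341.2, 38.2]
tool_rot: [3.139, 0.001, 1.558]
wrist_force: [-0.2, 0.1, 6.1]
gripper_width: 50.2
grip_force: 40.9
```

Request:
drive_tool(
  targets=[
    [[0, 0, 15, 0, 0, 0, 255], [0, 0, 35, 0, 0, 0, 255], [0, 0, 60, 0, 0, 0, 255], [0, 0, 85, 0, 0, 0, 255], [0, 0, 105, 0, 0, 0, 255], [0, 0, 110, 0, 0, 0, 255], [0, 15, 110, 0, 0, -0.01, 255], [0, 45, 110, 0, 0, -0.03, 255], [0, 80, 110, 0, 0, -0.05, 255], [0, 115, 110, 0, 0, -0.07, 255], [0, 150, 110, 0, 0, -0.09, 255], [0, 190, 110, 0, 0, -0.11, 255], [0, 230, 110, 0, 0, -0.13, 255], [0, 270, 110, 0, 0, -0.15, 255], [0, 305, 110, 0, 0, -0.17, 255], [0, 335, 110, 0, 0, -0.19, 255], [0, 356, 110, 0, 0, -0.21, 255], [0, 366, 110, 0, 0, -0.21, 255], [0, 366, 110, 0, 0, -0.21, 255], [0, 366, 110, 0, 0, -0.21, 255]],
  ],
)

```text
clock: 27.5
position: [550.9, 25.0, 146.0]
tool_rot: [-3.141, 0.001, 1.348]
wrist_force: [-0.2, -1.0, -0.9]
gripper_width: 50.1
grip_force: 41.7
```

Request:
drive_tool(
  targets=[
    [[0, 0, -20, 0, 0, 0, 255], [0, 0, -45, 0, 0, 0, 255], [0, 0, -65, 0, 0, 0, 255], [0, 0, -75, 0, 0, 0, 255], [0, 0, -83, 0, 0, 0, 255], [0, 0, -90, 0, 0, 0, 255], [0, 0, -97, 0, 0, 0, 255], [0, 0, -103, 0, 0, 0, 255], [0, 0, -107, 0, 0, 0, 255], [0, 0, -109, 0, 0, 0, 255], [0, 0, -109, 0, 0, 0, 255]],
  ],
)

```text
clock: 28.6
position: [551.5, 25.5, 38.4]
tool_rot: [3.141, -0.0, 1.348]
wrist_force: [-2.5, -0.0, 3.8]
gripper_width: 50.0
grip_force: 42.0
```

Request:
drive_tool(
  targets=[
    [[0, 0, 0, 0, 0, 0, 0], [0, 0, 0, 0, 0, 0, 0], [0, 0, 0, 0, 0, 0, 0], [0, 0, 0, 0, 0, 0, 0], [0, 0, 0, 0, 0, 0, 0], [0, 0, 20, 0, 0, 0, 0], [0, 0, 55, 0, 0, 0, 0], [0, 0, 95, 0, 0, 0, 0], [0, 0, 130, 0, 0, 0, 0], [0, 0, 160, 0, 0, 0, 0], [-20, -30, 170, 0, 0, 0, 0], [-40, -70, 170, 0, 0, 0, 0], [-70, -115, 170, 0, 0, 0, 0], [-110, -150, 170, 0, 0, 0, 0], [-150, -180, 170, 0, 0, 0, 0], [-180, -200, 170, 0, 0, 0, 0], [-180, -200, 170, 0, 0, 0, 0]],
  ],
)

```text
clock: 30.3
position: [367.9, -176.6, 208.3]
tool_rot: [3.142, 0.001, 1.342]
wrist_force: [0.5, 0.2, -0.5]
gripper_width: 85.9
grip_force: 0.0
```

```bash
python3 - <<'E'
from h import *
t=env.capture("top"); s=env.capture("side")
o=np.zeros((600,800,3),np.uint8)
o[:250,:560]=cv2.resize(t[140:225,180:370],(560,250)); o[252:600,:380]=cv2.resize(s[150:265,290:415],(380,348)); cv2.imwrite("pics/fin.png",o)
R=np.array([[np.cos(1.348),np.sin(1.348)],[np.sin(1.348),-np.cos(1.348)]]) # rows: y-axis, x-axis
for c in HUE:
    m=hmask(t,c); m[:150]=0; m[206:]=0; m[:,:190]=0; m[:,315:]=0
    for ce,st in blobs(m,150):
        X=ray("top",[ce],92)[0]; print(c,st,X.round(1),"rack y,x",(R@(X[:2]-[573,121.5])).round(1))
print(env.read_state()["position"])
E
```

```text
red [221 163  23  22 380] [578.  152.9  92. ] rack y,x [31.7 -2. ]
yellow [247 168  23  22 387] [564.2  87.7  92. ] rack y,x [-34.9  -1.1]
green [273 174  21  20 335] [549.2  25.6  92. ] rack y,x [-98.7  -2. ]
blue [197 159  20  21 325] [591.1 214.8  92. ] rack y,x [95. -3.]
[ 371.06606083 -175.25000205  208.07492018]
```

View pics/fin.png

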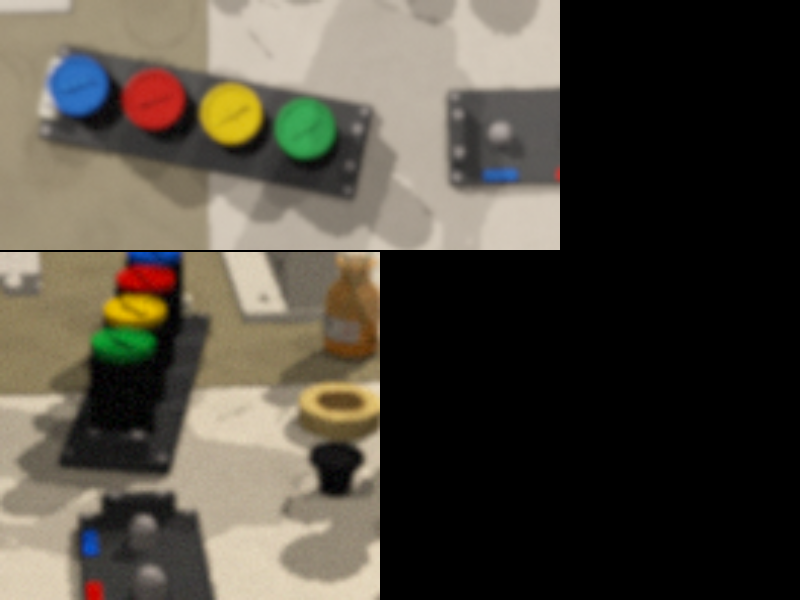

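All four tubes stand upright on the new rack in the order blue, red, yellow, green from the white block. Each is within about 4 mm of its post, so I'm handing in.

```bash
python3 -c "
from plant import env
print(env.job_done())"
```

```text
the job is handed in; nothing more can be done
None
```

All four tubes stand upright on the new rack's posts in reverse order (blue, red, yellow, green from the white block), each within about 4 mm of its post in the last picture, and the job was handed in at about 30 s; no verdict came back.

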